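# Put the food-label printer back in service after a roll change

### The arm

A 6-joint arm with a two-finger parallel gripper is mounted at the origin on the work surface. World frame = base frame: x ahead of the robot, y to its left, z up, the work surface at z = 0. Lengths are in m, angles in degrees, forces in N, time in s.
With the tool pointing down it reaches from about 0.35 to 0.8 m from the base axis. Payload 7.3 kg.
Tool frame: the origin (TCP) lies at the very end of the fingers, on their centre line; the grasp point (between the pads) lies 19 mm behind it; z points along the fingers, y is the line along which they close (so a half turn about z gives the same grasp; the last joint's range is limited). The gripper opens to 85 mm and grips with 20 to 120 N. Pads are 22 mm wide; open, the fingers measure 114 mm over their backs; the gripper's body (76 mm by 85 mm) begins 54 mm behind the grasp point. The pads swing forward as they close: fully open they stand 13 mm farther back than shut.
Start: joints at [54.717, 19.595, 87.324, -0, 73.075, -8.365], TCP at [0.238, 0.468, 0.231] pointing down, gripper open.
Joint ranges: [-145.02, 145.02], [-44.19, 115.74], [2.07, 154.8], [-57.11, 237.11], [16.16, 152.29], [-177.93, 177.93]. Speed limits (degrees/s): [147.25, 147.25, 180, 180, 180, 180].

### API

Orientations are given as [roll, pitch, yaw] about the fixed x, y, z axes, in that order (R = Rz(yaw) Ry(pitch) Rx(roll)).
In Python, from plant import sensors, get_image, bot, recognise, mark_of gives the robot as it stands.
- The arm moves only by the tool move_arm, never from a script. Its argument "steps" is a list of rows, each an object with "rotation": the turn, a rotation vector about the tool's x, y, z in rad, a list of three; "linear": the shift along the tool's x, y, z in mm, a list of three; "fingers": the opening, from 0 (shut) to 1 (fully open). A call has 1 to 5 rows; each row is the pose to reach, as a shift and turn from the pose commanded when the call began, along the tool's axes at that moment; what a row does not reach only later rows make up. A row lasts 1/10 s, in which the tool goes at most 50 mm and 8.59 degrees, less where a joint would pass 70% of its speed; a pose out of reach is approached as far as the arm can. A call with a gripper value outside its range is refused whole. The fingers move at their own pace and stop on an object; "grip_force" is the grip in N (left out, the last holds). Time passes only in rows, so rows that repeat a pose let the fingers close. It gives the time, the measured TCP pose, the force, the opening and the grip force at its end, in the units of the state.
- sensors.get_obs(): the state, without advancing time (a new reading comes with each control period).
- get_image(name): name is "scene" or "side" or "wrist"; returns a dict with "color" (420x560x3 uint8, blue, green, red), "fov_y" (degrees; the focal length in pixels is half the picture's height over the tangent of half this angle, whatever the lens; pixels are square), "cx", "cy" (the principal point, pixels), "k1" (the pictures are not rectified: a ray, as slopes to the right and down, at radius r is drawn at 1 + k1 r^2 times it, then the intrinsics apply), "R" (3x3) and "t" (3): a world point X has camera coordinates R X + t. Camera axes: x right, y down, z forward; pixel columns grow to the right and rows downward; lengths in m; the calibration is good to about 2 mm. A picture is of the moment at which its call begins. There is no depth.
- bot.sign_off(): hands the job in; it is judged then, once.
Trained networks look in a picture, given as the dict that the camera call returned (one of the last four; its "shot" number tells which), for a name from the list of things; names that differ only in an ending like _2 or _b are one class to them, and where a whole thing is asked for, a point or a joint stands for the part that bears it (a point fixed in the world has none). Each returns a list of dicts, best first, with "confidence" (0 to 1); they miss things now and then, are a little off and sometimes report something else, mostly with a low value. They report only what shows in the picture. A call takes as long as a camera call.
- recognise(picture, thing): "box" ([left, top, right, bottom] in pixels, round what is visible of it).
- mark_of(picture, thing): "location" ([row, column] in pixels: a listed point, or the origin of a listed thing).
The state is a dict: "t": time; "qpos": joint angles; "joint_velocities": joint speeds; "tau": joint torques, N m; "position": TCP position; "ee_rot": TCP orientation; "contact_force": force on the tool from outside, world axes, zero at the start; "wrist_torque": the same for the moment, N m; "width": finger opening in m; "grasp_force": force on a finger pad.
Only numpy, scipy, OpenCV 4.12 (cv2) and the standard library are available. Lean on these libraries where they do the work, as an engineer would, in place of code of your own. Each camera call takes 0.05 s, during which the arm holds its last target. There are 200 camera calls.

### The job

A new roll is in the food-label printer, so put the printer back into service by pushing and pressing only, gripping nothing: push its cover down from the outside until it is fully shut, then press the raised end of the mains rocker until the switch is fully over, and then press the oblong feed key right down for a moment and let it spring back. Do not press the two round keys, do not lift the cover further open, and do not shift or pick up anything else lying on the table.

Things in the scene. Friction and masses are not known exactly. Their poses are not given: they have to be found in the camera images.
- printer: Label printer, fixed: white case 280 mm deep (x), 240 mm wide (y). Origin: centre of underside; x from its front (robot side) to its back, y left, z up. Front 94 mm: grey key deck rising 0.21 rad to the back, its middle at x -95, z 50 mm; on it, left to right: mains rocker (y +85), two round keys (y +30, -20), oblong feed key (y -80). Behind it the roll compartment, walls 75 mm high.
- cover (a joint): Roll cover (rad): 0 = fully shut, positive = open; starts 0.45 to 0.85, limit 1.2. White shell 186 mm long, 240 wide, 55 deep, hinged along its rear edge (away from the robot): hinge line along the printer's y at its x +139, z 75 mm. Stiff hinge: stays where it is left, needs about 2 N at the front edge to go down. No spring or click: it stops on the case at 0.
- cover_edge (a point): Point on the outside (top) face of the cover, in the middle of its width, 21 mm back from its front edge: the place to push. 165 mm ahead of and 55 mm above the hinge line when shut (130 mm above the table), and it swings up and back about the hinge as the cover opens. z axis: out of the outer face; x axis: towards the hinge.
- rocker (a joint): Mains rocker (rad): 0 = off, far half standing up; 0.40 = fully on, far half in line with the deck, near half standing up. Turns about the printer's y, has friction (about 3 N at its end), stays where it is left. Black, 40 mm long up the slope, 26 mm wide, pivot line about 2 mm above the deck at the deck's middle (y +85).
- rocker_raised (a point): Point on the far (standing-up) half of the rocker, on its surface, 14 mm from the pivot; it goes about 6 mm down when the rocker is switched on. Moves with the rocker. z axis: when off, square to the deck (the near half's surface), up.
- key_feed (a joint): Feed key (m): 0 = up, 0.005 = fully down. A spring brings it back; 1 N starts it, about 5.5 N takes it right down.
- key_feed_top (a point): Centre of the top of the oblong feed key at the right end of the deck (46 mm across the printer by 24 mm up the slope, standing 9 mm proud of the deck). z axis: up, square to the deck; y: to the printer's left.
- key_left (a joint): Left round key (m): 0 = up, 0.005 = down; sprung like the feed key. Not to be pressed.
- key_left_top (a point): Centre of the top of the left round key (24 mm across, 9 mm proud), 55 mm right of the rocker. z axis square to the deck.
- key_middle (a joint): Middle round key (m), same kind. Not to be pressed.
- key_middle_top (a point): Centre of the top of the middle round key (24 mm across, 9 mm proud), 60 mm left of the feed key's centre. z axis square to the deck.
- spare_roll: Bystander: spare paper label roll standing on end beside the printer's left side, 80 mm across, 60 mm high, 28 mm bore; origin under its centre.
- thermometer: Bystander: white probe thermometer lying beside the printer's right side: grip 105 x 26 x 18 mm, thin steel probe 100 mm along its +x; origin under the middle of the grip.
- marker: Bystander: marker pen lying in front of the printer, 130 mm long (its x), 14 mm thick; origin under its middle.
- tongs: Bystander: steel tongs lying on the table to the robot's left, 240 mm long (x), 16 to 20 mm high; origin under the middle.
- spray: Bystander: white bottle, 68 mm across, 190 mm tall, farther off to one side of the printer; origin under its centre.
- spatula: Bystander: black plastic spatula lying at the robot's right, 260 mm long.
- bowl: Bystander: steel bowl, 120 mm across, 50 mm high, farther off on the other side; origin under its centre.

How it is judged (in metres and radians):
On the way, in this order (a step that is already met when the one before it is completed fails the run):
1. the cover is pushed fully shut (value of joint cover below 0.04 rad), for 0.2 s.
2. the mains rocker is pressed fully over (value of joint rocker above 0.34 rad), for 0.2 s.
3. the feed key is pressed right down (value of joint key_feed above 0.0038 m), for 0.1 s.
At the end, for the whole second after the job is handed in: the cover is shut (within 0.04 rad), the rocker is on (past 0.34 of 0.40 rad), all three keys are up again (within 1 mm) and the loose things are at rest (value of joint cover below 0.04 rad and value of joint rocker above 0.34 rad and value of joint each of key_feed, key_left, key_middle below 0.001 m and linear speed of each of spare_roll, thermometer, marker, tongs, spray, spatula, bowl below 0.02 m/s); the robot touches nothing.
It fails at once if a round key is pressed (value of joint any of key_left, key_middle above 0.002 m).
It fails at once if out of order: the rocker is switched while the cover is open, or the feed key is pressed while the rocker is off ((value of joint rocker above 0.2 rad and value of joint cover above 0.08 rad) or (value of joint key_feed above 0.002 m and value of joint rocker below 0.3 rad)).
It fails at once if the open cover is gripped, or worked from its inside, instead of pushed from outside (value of joint cover above 0.08 rad and contact force between the fingers and printer above 1 N and z of the grasp point in the frame of cover_edge below -0.005 m and x of the grasp point in the frame of cover_edge above -0.04 m).
It fails at once if the cover is lifted further open (value of joint cover above 0.97 rad).
It fails at once if a bystander is shifted by more than 20 mm or picked up (distance of any of spare_roll, thermometer, marker, tongs, spray, spatula, bowl from where it was at the start of the episode above 0.02 m).
It also fails if it takes over 45 s, if anything falls off the work surface, if the arm or the gripper's body presses on something with over 40 N, if the wrist force passes 120 N, or if a joint passes its speed limit or range.

## Working session

There is one attempt and no reset: what is moved stays moved. The work goes in short steps, Python scripts to look and compute and a tool call to move; the robot and the scene stay as the last step left them, time stands still between calls to the robot, and variables do not carry over. Pictures are saved under pics/ and viewed, at most 10 in all, crops included, and the job is handed in when it is done.

Besides the shell and the picture viewer there is one more tool, called after "Call:" by a JSON object that holds its "api" and its "payload", one argument or row to a line. move_arm: Moves the arm, as the interface text tells. Its arguments: {"type":"object","properties":{"steps":{"type":"array"},"grip_force":{"type":"number"}},"required":["steps"]}

```bash
mkdir -p pics; cat > h.py <<'E'
import numpy as np, cv2
from plant import sensors, get_image, bot, recognise, mark_of
from scipy.optimize import least_squares
from scipy.spatial.transform import Rotation as Ro
def K(p):
    f=p["color"].shape[0]/2/np.tan(np.radians(p["fov_y"]/2)); return np.array([[f,0,p["cx"]],[0,f,p["cy"]],[0,0,1.]])
def proj(p,X):
    c=np.atleast_2d(X)@np.array(p["R"]).T+p["t"]; s=c[:,:2]/c[:,2:]; s=s*(1+p["k1"]*(s**2).sum(1,keepdims=True))
    k=K(p); return s*k[0,0]+k[:2,2]
# printer model: params x,y,yaw,cover,(rocker)
A=0.21
def pts(q):
    x,y,w,c=q; d=lambda y,h,s=0:[-.095-np.sin(A)*h+np.cos(A)*s, y, .05+np.cos(A)*h+np.sin(A)*s]
    a=np.arctan2(.055,.165)+c; r=np.hypot(.165,.055)
    L={"key_left_top":d(.03,.009),"key_middle_top":d(-.02,.009),"key_feed_top":d(-.08,.009),
       "rocker_raised":d(.085,.002+.014*np.sin(.4),.014*np.cos(.4)),"cover_edge":[.139-r*np.cos(a),0,.075+r*np.sin(a)],"printer":[0,0,0]}
    R=Ro.from_euler('z',w).as_matrix()
    return {k:R@np.array(v)+[x,y,0] for k,v in L.items()}
E
python3 - <<'E'
from h import *
ob=[];P={}
for n in ("scene","side","wrist"):
    p=P[n]=get_image(n); cv2.imwrite(f"pics/{n}0.png",p["color"])
    for k in pts([0,0,0,0]):
        m=mark_of(p,k)
        if m: print(n,k,np.round(m[0]["location"]),round(m[0]["confidence"],2)); 
        if m and m[0]["confidence"]>.4: ob.append((n,k,np.array(m[0]["location"])[::-1]))
def f(q):
    L=pts(q); return np.concatenate([(proj(P[n],L[k])[0]-u)*(.4 if k=="printer" else 1) for n,k,u in ob])
best=min((least_squares(f,[.55,0,w,.6],loss="soft_l1",x_scale=[.1,.1,.3,.3]) for w in (-.6,0,.6)),key=lambda r:r.cost)
print(best.x,best.cost); r=f(best.x).reshape(-1,2)
for o,e in zip(ob,r): print(o[0],o[1],e.round(1))
for k,v in pts(best.x).items(): print(k,v.round(4))
for k in ("spare_roll","thermometer","marker","tongs","spray","spatula","bowl"):
    for n in("scene","side"):
        m=mark_of(P[n],k)
        if m:
            g=least_squares(lambda xy:proj(P[n],[xy[0],xy[1],0])[0]-np.array(m[0]["location"])[::-1],[.5,0]).x
            print(k,n,g.round(3),round(m[0]["confidence"],2))
print(sensors.get_obs())
E
```

```text
scene key_left_top [206. 281.] 0.49
scene key_middle_top [214. 268.] 0.43
scene key_feed_top [207. 260.] 0.56
scene rocker_raised [264. 230.] 0.46
scene cover_edge [209. 293.] 0.82
scene printer [209. 282.] 0.35
side key_left_top [210. 247.] 0.53
side key_middle_top [214. 264.] 0.43
side key_feed_top [226. 279.] 0.48
side rocker_raised [196. 240.] 0.58
side cover_edge [157. 284.] 0.59
wrist cover_edge [395.  76.] 0.65
[ 0.58909606  0.01184565  0.07285989 -0.20408945] 360.80808469222274
scene key_left_top [-0.8 -0.5]
scene key_middle_top [-2.6 -3.3]
scene key_feed_top [-11.2  11.1]
scene rocker_raised [ 67.9 -63. ]
scene cover_edge [-12.1   7.2]
side key_left_top [ 2.7 -2.4]
side key_middle_top [-2.9  0.1]
side key_feed_top [-3.1 -3.3]
side rocker_raised [0.3 3. ]
side cover_edge [-13.9  36.9]
wrist cover_edge [ 27.2 102.9]
key_left_top [0.4903 0.0347 0.0588]
key_middle_top [ 0.4939 -0.0152  0.0588]
key_feed_top [ 0.4983 -0.075   0.0588]
rocker_raised [0.4992 0.0905 0.06  ]
cover_edge [0.5555 0.0094 0.0954]
printer [0.5891 0.0118 0.    ]
spare_roll scene [0.521 0.202] 0.78
spare_roll 
[... 401 characters left out ...]
de [0.657 0.405] 0.97
{'t': 1.75, 'qpos': array([ 5.47179888e+01,  1.95972022e+01,  8.73248314e+01,  3.32971617e-04,
        7.30750625e+01, -8.36630564e+00]), 'joint_velocities': array([-0.00110665, -0.09115957,  0.01859628,  0.07737201,  0.06864253,
        0.00623236]), 'tau': array([-1.79608633e-04, -4.33558631e+01, -2.46270901e+01, -1.27001194e-04,
        2.57237825e-04, -2.45572539e-05]), 'position': array([0.23765378, 0.46814819, 0.23130093]), 'ee_rot': array([1.79997081e+02, 1.07360681e-04, 1.53084197e+02]), 'contact_force': array([-0.46946327,  0.64389821,  0.82419894]), 'wrist_torque': array([ 0.01233708, -0.09540404,  0.00728877]), 'grasp_force': 0.0, 'width': 0.0854220104668654}
```

```bash
python3 -c "
import cv2
a=cv2.imread('pics/scene0.png');b=cv2.imread('pics/side0.png')
x=cv2.hconcat([cv2.resize(a[110:310,140:420],None,fx=1.4*2/2,fy=1.4),cv2.resize(b[110:310,140:420],None,fx=1.4,fy=1.4)])
cv2.imwrite('pics/c1.png',x)"
```

```text
(no output)
```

View pics/side0.png

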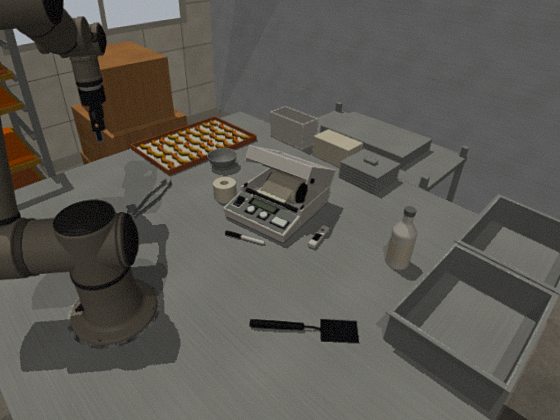

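View pics/c1.png

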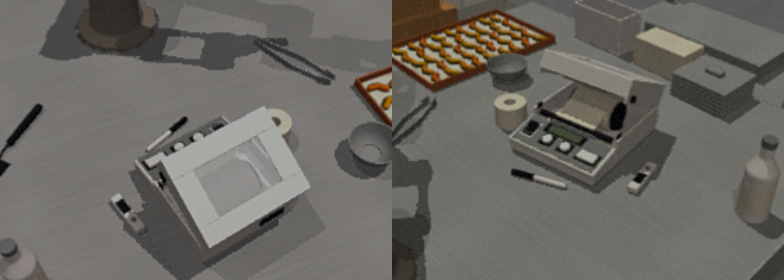

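The side view shows the printer at (280,195) with its cover open and the rocker at (240,201). Its round keys are at (251,209) and (264,215), and the feed key is at (279,222). In the scene view the network's rocker and feed marks were wrong. By eye the keys there are at feed (249,223), middle (267,215), left (281,209) and rocker (296,201).

```bash
python3 - <<'E'
from h import *
P={n:get_image(n) for n in("scene","side")}
ob=[("scene","key_feed_top",(249,223)),("scene","key_middle_top",(267,215)),("scene","key_left_top",(281,208)),("scene","rocker_raised",(296,201)),("scene","cover_edge",(293,209)),
("side","key_feed_top",(279,223)),("side","key_middle_top",(264,214)),("side","key_left_top",(250,209)),("side","rocker_raised",(240,198)),("side","cover_edge",(284,157))]
def f(q):
    L=pts(q); return np.concatenate([(proj(P[n],L[k])[0]-u) for n,k,u in ob])
best=min((least_squares(f,[.6,0,w,.6],loss="soft_l1",x_scale=[.1,.1,.3,.3]) for w in (-.6,0,.6)),key=lambda r:r.cost)
print(best.x,best.cost); r=f(best.x).reshape(-1,2)
for o,e in zip(ob,r): print(o[0],o[1],e.round(1))
for k,v in pts(best.x).items(): print(k,v.round(4))
E
```

```text
[0.59622476 0.01592984 0.1412208  0.50448945] 10.225718639237323
scene key_feed_top [ 0.2 -1.4]
scene key_middle_top [-0.7 -1.7]
scene key_left_top [-0.9 -1.4]
scene rocker_raised [1.2 0.9]
scene cover_edge [-0.4 -0.6]
side key_feed_top [ 0.7 -2.4]
side key_middle_top [ 0.2 -0.7]
side key_left_top [ 1.8 -1.5]
side rocker_raised [1.4 1.3]
side cover_edge [-1.1 -0.9]
key_left_top [0.4961 0.032  0.0588]
key_middle_top [ 0.5031 -0.0175  0.0588]
key_feed_top [ 0.5116 -0.0769  0.0588]
rocker_raised [0.5012 0.0883 0.06  ]
cover_edge [0.6172 0.0189 0.2029]
printer [0.5962 0.0159 0.    ]
```

```bash
cat >> h.py <<'E'
def go(pos,yaw,tilt,show=True):
    """shift (mm) and turn (rad) in tool axes from the measured pose; tilt = lean of the tool's back towards the robot"""
    o=sensors.get_obs(); R0=Ro.from_euler('xyz',o["ee_rot"],degrees=True)
    R1=Ro.from_euler('z',yaw)*Ro.from_euler('y',-tilt)*Ro.from_euler('xyz',[np.pi,0,np.pi])
    print("lin",(R0.inv().apply(np.array(pos)-o["position"])*1000).round(1),"rot",(R0.inv()*R1).as_rotvec().round(3),"pos",o["position"].round(4),"F",o["contact_force"].round(1),"w",o["width"].round(4),"t",o["t"])
E
python3 -c "
from h import *
go([.617,.019,.29],.141,0)
p=get_image('wrist');o=sensors.get_obs();R0=Ro.from_euler('xyz',o['ee_rot'],degrees=True)
print(R0.inv().apply(-p['R'].T@p['t']-o['position']))
"
```

```text
Traceback (most recent call last):
  File "h.py", line 23, in go
    print("lin",(R0.inv().apply(np.array(pos)-o["position"])*1000).round(1),"rot",(R0.inv()*R1).as_rotvec().round(3),"pos",o["position"].round(4),"F",o["contact_force"].round(1),"w",o["width"].round(4),"t",o["t"])
                                                                                                                                                                                      ^^^^^^^^^^^^^^^^
AttributeError: 'float' object has no attribute 'round'
```

```bash
sed -i 's/o\["width"\].round(4)/round(float(o["width"]),4)/' h.py
python3 -c "
from h import *
go([.617,.019,.29],.141,0)
p=get_image('wrist');o=sensors.get_obs();R0=Ro.from_euler('xyz',o['ee_rot'],degrees=True)
print(R0.inv().apply(-p['R'].T@p['t']-o['position']))
"
```

```text
lin [-541.6 -228.8  -58.7] rot [ 0.     0.    -0.611] pos [0.2376 0.4681 0.2313] F [0.4 0.7 0. ] w 0.0852 t 1.85
[ 0.06960409  0.00074446 -0.14327216]
```

Call:
{"api": "move_arm", "payload": {
  "steps": [
    {"linear":[-46,-19,-25],"rotation":[0,0,-0.12],"fingers":0},
    {"linear":[-90,-38,-50],"rotation":[0,0,-0.24],"fingers":0},
    {"linear":[-136,-57,-59],"rotation":[0,0,-0.36],"fingers":0},
    {"linear":[-180,-76,-59],"rotation":[0,0,-0.48],"fingers":0},
    {"linear":[-225,-95,-59],"rotation":[0,0,-0.611],"fingers":0}
  ]
}}

```text
t: 2.4
position: [0.3896, 0.2885, 0.2911]
ee_rot: [180.0, 0.1, -172.1]
contact_force: [0.0, -0.0, 0.0]
width: 0.0122
grasp_force: 0.0
```

```bash
python3 -c "
from h import *
go([.617,.019,.29],.141,0)"
```

```text
lin [-188.4 -298.     1.3] rot [ 0.001  0.002 -0.004] pos [0.3896 0.2885 0.2911] F [ 0. -0.  0.] w 0.0122 t 2.4
```

Call:
{"api": "move_arm", "payload": {
  "steps": [
    {"linear":[-25,-40,0],"rotation":[0,0,0],"fingers":0},
    {"linear":[-50,-80,0],"rotation":[0,0,0],"fingers":0},
    {"linear":[-75,-120,0],"rotation":[0,0,0],"fingers":0},
    {"linear":[-101,-160,0],"rotation":[0,0,0],"fingers":0},
    {"linear":[-126,-199,0],"rotation":[0,0,0],"fingers":0}
  ]
}}

```text
t: 2.9
position: [0.5406, 0.1075, 0.2904]
ee_rot: [180.0, 0.0, -172.5]
contact_force: [0.1, 1.6, -0.5]
width: 0.0
grasp_force: 0.0
```

Call:
{"api": "move_arm", "payload": {
  "steps": [
    {"linear":[-25,-40,0],"rotation":[0,0,0],"fingers":0},
    {"linear":[-50,-80,0],"rotation":[0,0,0],"fingers":0},
    {"linear":[-62,-99,1],"rotation":[0,0,0],"fingers":0},
    {"linear":[-62,-99,1],"rotation":[0,0,0],"fingers":0}
  ]
}}

```text
t: 3.3
position: [0.6153, 0.0164, 0.2879]
ee_rot: [-180.0, -0.1, -172.7]
contact_force: [-0.2, 0.4, 0.5]
width: -0.0001
grasp_force: 0.0
```

```bash
python3 - <<'E'
from h import *
q=[.5962,.0159,.1412,.504]
go(pts(q)["cover_edge"],.141,0)
p=get_image("wrist"); im=p["color"].copy()
L=pts(q)
for k in L:
    u=proj(p,L[k])[0]; cv2.drawMarker(im,tuple(int(v) for v in u),(0,0,255),0,12); 
    m=mark_of(p,k); print(k,u.round(),[(np.round(a["location"][::-1]),round(a["confidence"],2)) for a in m[:2]])
cv2.imwrite("pics/w1.png",im)
E
```

```text
lin [-2.2  2.3 85. ] rot [-0.    -0.001 -0.013] pos [0.6153 0.0164 0.2879] F [-0.2  0.4  0.5] w -0.0001 t 3.3
key_left_top [299.  80.] [(array([298.,  79.]), 0.56)]
key_middle_top [257.  80.] [(array([262.,  80.]), 0.81), (array([498., 227.]), 0.31)]
key_feed_top [207.  81.] [(array([209.,  86.]), 0.84)]
rocker_raised [345.  91.] [(array([349.,  94.]), 0.6)]
cover_edge [275. 211.] [(array([284., 218.]), 0.87), (array([348.,  94.]), 0.16)]
printer [275. 156.] [(array([282., 164.]), 0.84), (array([500., 228.]), 0.69)]
```

View pics/w1.png

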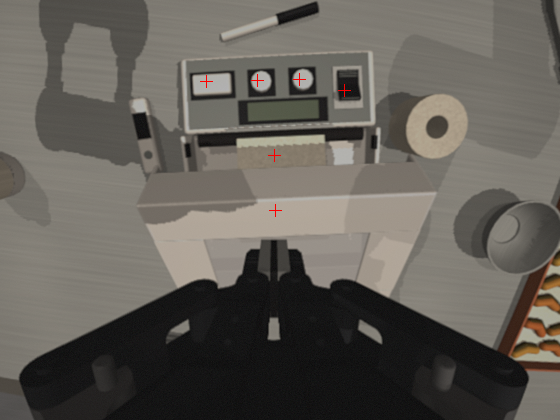

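The wrist view confirms the model: keys at (207,81), (257,80) and (299,80), rocker at (346,88). The cover's top strip is at rows 205–238, with cover_edge near (275–284,211–218). I'll push down along the arc.

Call:
{"api": "move_arm", "payload": {
  "steps": [
    {"linear":[-2,2,30],"rotation":[0,0,0],"fingers":0},
    {"linear":[-2,2,60],"rotation":[0,0,0],"fingers":0},
    {"linear":[-2,2,75],"rotation":[0,0,0],"fingers":0},
    {"linear":[-2,2,82],"rotation":[0,0,0],"fingers":0},
    {"linear":[2,2,88],"rotation":[0,0,0],"fingers":0}
  ]
}}

```text
t: 4.15
position: [0.6121, 0.0217, 0.2019]
ee_rot: [-180.0, 0.1, -172.4]
contact_force: [-1.1, 1.0, 3.2]
width: -0.0003
grasp_force: 1.4
```

Call:
{"api": "move_arm", "payload": {
  "steps": [
    {"linear":[4,0,5],"rotation":[0,0,0],"fingers":0},
    {"linear":[9,0,11],"rotation":[0,0,0],"fingers":0},
    {"linear":[14,0,17],"rotation":[0,0,0],"fingers":0},
    {"linear":[20,0,25],"rotation":[0,0,0],"fingers":0},
    {"linear":[25,0,33],"rotation":[0,0,0],"fingers":0}
  ]
}}

```text
t: 4.65
position: [0.5866, 0.0175, 0.1678]
ee_rot: [-180.0, 0.0, -172.4]
contact_force: [1.0, -0.5, 0.3]
width: 0.0001
grasp_force: 0.8
```

```bash
python3 - <<'E'
from h import *
for c in (.2,.1,0): go(pts([.5962,.0159,.1412,c])["cover_edge"],.141,0)
p=get_image("wrist"); cv2.imwrite("pics/w2.png",p["color"])
E
```

```text
lin [ 2.5 -2.9  6.1] rot [-0.     0.001 -0.009] pos [0.5866 0.0175 0.1678] F [ 1.  -0.5  0.3] w 0.0001 t 4.65
lin [10.4 -3.  21.6] rot [-0.     0.001 -0.009] pos [0.5866 0.0175 0.1678] F [ 1.  -0.5  0.3] w 0.0001 t 4.65
lin [16.7 -3.1 37.8] rot [-0.     0.001 -0.009] pos [0.5866 0.0175 0.1678] F [ 1.  -0.5  0.3] w 0.0001 t 4.65
```

View pics/w2.png

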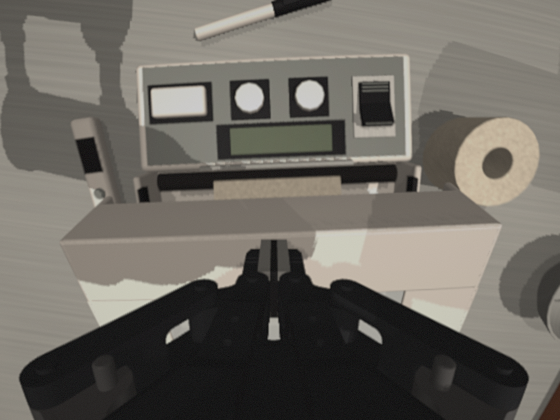

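The fingertips at (274,245) rest on the cover's top strip, just behind its front edge at row 235, and the cover is going down.

Call:
{"api": "move_arm", "payload": {
  "steps": [
    {"linear":[3,0,7],"rotation":[0,0,0],"fingers":0},
    {"linear":[5,0,14],"rotation":[0,0,0],"fingers":0},
    {"linear":[8,0,21],"rotation":[0,0,0],"fingers":0},
    {"linear":[11,0,28],"rotation":[0,0,0],"fingers":0},
    {"linear":[12,0,33],"rotation":[0,0,0],"fingers":0}
  ]
}}

```text
t: 5.2
position: [0.5745, 0.0161, 0.1343]
ee_rot: [180.0, -0.1, -172.4]
contact_force: [-2.0, -1.2, 2.2]
width: 0.0
grasp_force: 1.1
```

Call:
{"api": "move_arm", "payload": {
  "steps": [
    {"linear":[0,0,2],"rotation":[0,0,0],"fingers":0},
    {"linear":[0,0,4],"rotation":[0,0,0],"fingers":0},
    {"linear":[0,0,6],"rotation":[0,0,0],"fingers":0},
    {"linear":[0,0,6],"rotation":[0,0,0],"fingers":0}
  ]
}}

```text
t: 5.6
position: [0.5752, 0.0164, 0.13]
ee_rot: [180.0, 0.0, -172.4]
contact_force: [-3.7, 0.3, 6.8]
width: 0.0
grasp_force: 3.4
```

Call:
{"api": "move_arm", "payload": {
  "steps": [
    {"linear":[0,0,1.5],"rotation":[0,0,0],"fingers":0},
    {"linear":[0,0,3],"rotation":[0,0,0],"fingers":0},
    {"linear":[0,0,3],"rotation":[0,0,0],"fingers":0},
    {"linear":[0,0,3],"rotation":[0,0,0],"fingers":0}
  ]
}}

```text
t: 6.0
position: [0.5752, 0.0164, 0.1299]
ee_rot: [-180.0, 0.1, -172.4]
contact_force: [-10.8, 0.4, 25.5]
width: -0.0
grasp_force: 12.7
```

Call:
{"api": "move_arm", "payload": {
  "steps": [
    {"linear":[0,0,-20],"rotation":[0,0,0],"fingers":0},
    {"linear":[0,0,-55],"rotation":[0,0,0],"fingers":0},
    {"linear":[20,20,-70],"rotation":[0,0,0],"fingers":0},
    {"linear":[40,40,-70],"rotation":[0,0,0],"fingers":0},
    {"linear":[40,40,-70],"rotation":[0,0,0],"fingers":0}
  ]
}}

```text
t: 6.5
position: [0.5285, 0.0525, 0.197]
ee_rot: [180.0, 0.0, -172.3]
contact_force: [-0.3, -0.9, 0.4]
width: 0.0003
grasp_force: 0.0
```

```bash
python3 - <<'E'
from h import *
p=get_image("wrist"); im=p["color"].copy(); ob=[]
for k in ("key_left_top","key_middle_top","key_feed_top","rocker_raised","cover_edge"):
    m=mark_of(p,k)
    if m and m[0]["confidence"]>.4: ob.append((k,np.array(m[0]["location"])[::-1]))
f=lambda q:np.concatenate([proj(p,pts([*q,0])[k])[0]-u for k,u in ob])
r=least_squares(f,[.596,.016,.141],loss="soft_l1",x_scale=[.1,.1,.3]); print(r.x,r.cost)
for o,e in zip(ob,r.fun.reshape(-1,2)): print(o,e.round(1))
L=pts([*r.x,0])
for k in L: cv2.drawMarker(im,tuple(int(v) for v in proj(p,L[k])[0]),(0,0,255),0,12)
cv2.imwrite("pics/w3.png",im)
R=Ro.from_euler('z',r.x[2])
n=R.apply([-np.sin(A),0,np.cos(A)])
for k in ("rocker_raised","key_feed_top"):
    print(k,L[k].round(4)); go(L[k]+n*.04,r.x[2],A)
E
```

```text
[0.6008224  0.020605   0.13304306] 15.449996763381652
('key_left_top', array([258.7, 155.4])) [2.5 7.4]
('key_middle_top', array([209.9, 161.1])) [-0.5  1.6]
('key_feed_top', array([146.8, 163. ])) [ 1.3 -0.1]
('rocker_raised', array([319.2, 177.5])) [-1.4 -1.1]
('cover_edge', array([221.1, 269.6])) [-0.4 -5.3]
rocker_raised [0.5063 0.0937 0.06  ]
lin [26.8 46.4 96.8] rot [-0.    -0.21  -0.002] pos [0.5308 0.0501 0.1958] F [-0.8  0.3  0.2] w -0.0001 t 6.8
key_feed_top [ 0.5154 -0.0715  0.0588]
lin [  39.5 -118.6   97.9] rot [-0.    -0.21  -0.002] pos [0.5308 0.0501 0.1958] F [-0.8  0.3  0.2] w -0.0001 t 6.8
```

View pics/w3.png

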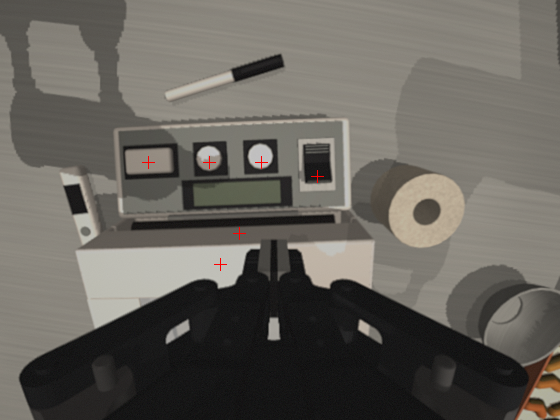

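The marks sit on the rocker's far half at (317,176) and on the feed key at (148,162), and the cover is down flush. Next I'll hover over the rocker, tilted square to the deck.

Call:
{"api": "move_arm", "payload": {
  "steps": [
    {"linear":[14,23,0],"rotation":[0,-0.1,0],"fingers":0},
    {"linear":[28,45,10],"rotation":[0,-0.21,0],"fingers":0},
    {"linear":[28,45,50],"rotation":[0,-0.21,0],"fingers":0},
    {"linear":[28,45,90],"rotation":[0,-0.21,0],"fingers":0},
    {"linear":[28,45,97],"rotation":[0,-0.21,0],"fingers":0}
  ]
}}

```text
t: 7.3
position: [0.4939, 0.0912, 0.0956]
ee_rot: [179.9, 11.6, -172.5]
contact_force: [-0.6, -0.2, -0.3]
width: -0.0
grasp_force: 0.0
```

Call:
{"api": "move_arm", "payload": {
  "steps": [
    {"linear":[0,0,0],"rotation":[0,0,0],"fingers":0},
    {"linear":[0,0,0],"rotation":[0,0,0],"fingers":0}
  ]
}}

```text
t: 7.5
position: [0.498, 0.0913, 0.1005]
ee_rot: [-180.0, 12.2, -172.5]
contact_force: [-0.1, -0.6, 0.3]
width: -0.0001
grasp_force: 0.0
```

```bash
python3 - <<'E'
from h import *
go([.5055,.0925,.060],.137,A)
p=get_image("wrist"); cv2.imwrite("pics/w4.png",p["color"])
for k in ("rocker_raised","key_left_top","key_middle_top","key_feed_top"):
    m=mark_of(p,k); z=.06 if k[0]=="r" else .0588
    if m: print(k,m[0]["confidence"],least_squares(lambda q:proj(p,[*q,z])[0]-np.array(m[0]["location"])[::-1],[.5,0]).x.round(4))
E
```

```text
lin [ 1.1  0.2 41.2] rot [-0.001  0.002 -0.005] pos [0.498  0.0913 0.1005] F [-0.1 -0.6  0.3] w -0.0001 t 7.5
rocker_raised 0.93 [0.5073 0.0951]
key_left_top 0.73 [0.4929 0.0347]
key_middle_top 0.88 [ 0.5011 -0.0117]
key_feed_top 0.81 [ 0.5135 -0.0715]
```

View pics/w4.png

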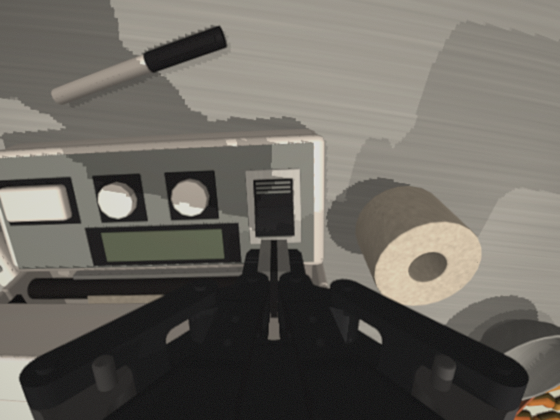

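The fingers at (273,245) line up with the rocker's far half, at cols 254–294 and down to row 237. Pressing.

Call:
{"api": "move_arm", "payload": {
  "steps": [
    {"linear":[0,1.5,15],"rotation":[0,0,0],"fingers":0},
    {"linear":[0,1.5,28],"rotation":[0,0,0],"fingers":0},
    {"linear":[0,1.5,34],"rotation":[0,0,0],"fingers":0},
    {"linear":[0,1.5,38],"rotation":[0,0,0],"fingers":0},
    {"linear":[0,1.5,41],"rotation":[0,0,0],"fingers":0}
  ]
}}

```text
t: 8.25
position: [0.5066, 0.0943, 0.0604]
ee_rot: [-180.0, 12.3, -172.4]
contact_force: [2.2, 0.5, 5.0]
width: -0.0001
grasp_force: 2.0
```

Call:
{"api": "move_arm", "payload": {
  "steps": [
    {"linear":[0,0,1.5],"rotation":[0,0,0],"fingers":0},
    {"linear":[0,0,3],"rotation":[0,0,0],"fingers":0},
    {"linear":[0,0,4.5],"rotation":[0,0,0],"fingers":0},
    {"linear":[0,0,4.5],"rotation":[0,0,0],"fingers":0}
  ]
}}

```text
t: 8.65
position: [0.5069, 0.0943, 0.0591]
ee_rot: [-180.0, 12.4, -172.4]
contact_force: [-14.9, -2.7, 43.5]
width: 0.0001
grasp_force: 22.7
```

Call:
{"api": "move_arm", "payload": {
  "steps": [
    {"linear":[0,0,-12],"rotation":[0,0,0],"fingers":0},
    {"linear":[0,0,-35],"rotation":[0,0,0],"fingers":0},
    {"linear":[0,0,-48],"rotation":[0,0,0],"fingers":0},
    {"linear":[0,0,-48],"rotation":[0,0,0],"fingers":0}
  ]
}}

```text
t: 9.05
position: [0.496, 0.0929, 0.1032]
ee_rot: [-180.0, 12.2, -172.4]
contact_force: [0.2, -0.4, 0.1]
width: 0.0002
grasp_force: 0.0
```

```bash
python3 - <<'E'
from h import *
a=cv2.imread("pics/w4.png")[120:270,180:340]; b=get_image("wrist")["color"][120:270,180:340]; s=get_image("side")["color"][170:245,215:295]
z=lambda i,f:cv2.resize(i,None,fx=f,fy=f,interpolation=cv2.INTER_CUBIC)
cv2.imwrite("pics/c5.png",cv2.hconcat([z(a,2),z(b,2),z(cv2.resize(s,(80,75)),2).copy() if 0 else cv2.resize(s,(160,300))]))
go([.5055,.0925,.060],.137,A)
E
```

```text
lin [-1.2 -1.7 42.6] rot [-0.001 -0.001 -0.005] pos [0.4953 0.0929 0.1014] F [-0.5  0.1 -1.3] w -0.0003 t 9.15
```

View pics/c5.png

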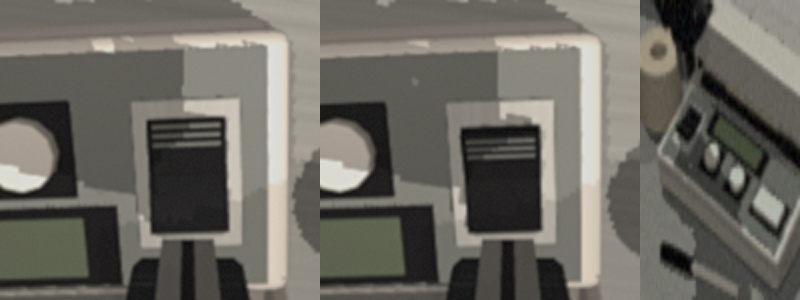

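```bash
python3 - <<'E'
from h import *
p=get_image("wrist"); R=Ro.from_euler('z',.137)
for H in (.0,.003):
  for th in (0,.2,.3,.34,.4):
    s=-.02*np.cos(th)+H*np.sin(th)*-0; h=.002+H+.02*np.sin(th)
    s2=.02*np.cos(.4-th); h2=.002+H+.02*np.sin(.4-th)
    o=[]
    for a,b in((s,h),(s2,h2)):
      X=[-.095-np.sin(A)*b+np.cos(A)*a,.085,.05+np.cos(A)*b+np.sin(A)*a]
      X1=np.array(X)-[0,.013,0];X2=np.array(X)+[0,.013,0]
      u=[proj(p,R.apply(x)+[.599,.019,0])[0] for x in(X1,X2)]
      o+=[u[0].round(1),u[1].round(1)]
    print(H,th,o, (o[1]-o[0])[0],(o[3]-o[2])[0])
E
```

```text
0.0 0 [array([249. , 176.5]), array([288.3, 176.4]), array([249.5, 235. ]), array([288.2, 235. ])] 39.30000000000001 38.69999999999999
0.0 0.2 [array([248.5, 178.2]), array([288.5, 178.1]), array([250. , 234.6]), array([287.9, 234.5])] 40.0 37.89999999999998
0.0 0.3 [array([248.3, 179.6]), array([288.7, 179.5]), array([250.2, 233.9]), array([287.8, 233.8])] 40.39999999999998 37.60000000000002
0.0 0.34 [array([248.2, 180.2]), array([288.7, 180.1]), array([250.3, 233.5]), array([287.7, 233.5])] 40.5 37.39999999999998
0.0 0.4 [array([248. , 181.2]), array([288.8, 181.1]), array([250.4, 232.9]), array([287.6, 232.9])] 40.80000000000001 37.20000000000002
0.003 0 [array([248.6, 177.4]), array([288.5, 177.2]), array([249.1, 236.8]), array([288.4, 236.7])] 39.900000000000006 39.29999999999998
0.003 0.2 [array([248.1, 179.1]), array([288.8, 179. ]), array([249.6, 236.2]), array([288.1, 236.1])] 40.70000000000002 38.50000000000003
0.003 0.3 [array([247.9, 180.5]), array([288.9, 180.4]), array([249.9, 235.5]), array([288. , 235.4])] 40.99999999999997 38.099999999999994
0.003 0.34 [array([247.8, 181.1]), array([289., 181.]), array([250. , 235.2]), array([287.9, 235.1])] 41.19999999999999 37.89999999999998
0.003 0.4 [array([247.6, 182.2]), array([289. , 182.1]), array([250.1, 234.6]), array([287.8, 234.5])] 41.400000000000006 37.70000000000002
```

```bash
python3 - <<'E'
from h import *
p=get_image("wrist"); b=p["color"]; a=cv2.imread("pics/w4.png"); cv2.imwrite("pics/w5.png",b)
for n,i,c in(("off",a,(264,284)),("on",b,(261,281))):
    g=i[160:245,c[0]:c[1]].mean((1,2)); print(n,g.round().astype(int).tolist())
m=mark_of(p,"rocker_raised"); print(m[:1])
# deck/bezel shift between shots
A0=cv2.cvtColor(a,6);B0=cv2.cvtColor(b,6)
for (y0,x0,y1,x1) in((160,150,262,245),(172,256,200,292)):
    r=cv2.matchTemplate(B0[y0-12:y1+12,x0-12:x1+12],A0[y0:y1,x0:x1],cv2.TM_CCOEFF_NORMED); print(cv2.minMaxLoc(r)[1],np.array(cv2.minMaxLoc(r)[3])-12)
E
```

```text
off [117, 117, 117, 119, 119, 119, 119, 117, 109, 116, 147, 164, 167, 166, 166, 162, 149, 132, 106, 57, 30, 54, 85, 88, 54, 41, 73, 96, 79, 44, 55, 92, 103, 69, 38, 33, 34, 35, 35, 34, 34, 34, 34, 34, 34, 34, 33, 34, 35, 36, 35, 36, 36, 37, 37, 37, 37, 37, 37, 37, 38, 37, 37, 37, 37, 37, 37, 36, 36, 35, 35, 34, 34, 33, 31, 43, 83, 127, 145, 122, 76, 57, 59, 60, 59]
on [116, 116, 116, 116, 116, 116, 116, 116, 118, 118, 117, 110, 109, 133, 157, 163, 163, 164, 164, 160, 149, 139, 133, 128, 122, 98, 52, 21, 20, 21, 24, 32, 54, 74, 66, 45, 65, 86, 68, 50, 77, 92, 64, 33, 28, 30, 30, 30, 30, 31, 30, 30, 31, 33, 34, 34, 33, 33, 34, 33, 34, 34, 33, 33, 33, 33, 32, 33, 31, 30, 30, 30, 30, 30, 30, 30, 30, 29, 34, 48, 58, 61, 60, 60, 60]
[{'location': [231.4, 272.5], 'confidence': 0.59}]
0.976387619972229 [-2  3]
0.8179037570953369 [-3  6]
```

```bash
python3 - <<'E'
from h import *
p=get_image("wrist"); R=Ro.from_euler('z',.137)
def row(s,H,th):
    a=s*np.cos(th)+H*np.sin(th); b=.002+H-s*np.sin(th)
    return proj(p,R.apply([-.095-np.sin(A)*b+np.cos(A)*a,.085,.05+np.cos(A)*b+np.sin(A)*a])+[.599,.019,0])[0][1]
for H in(.002,.004,.006):
  for th in (.2,.3,.34,.4):
    print(H,th,[round(row(s,H,th)-row(s,H,0),1) for s in(-.018,-.015,-.012)],"spacing",round((row(-.012,H,th)-row(-.018,H,th))/(row(-.012,H,0)-row(-.018,H,0)),3))
print("observed 7.5,7,6; ratio .85")
E
```

```text
0.002 0.2 [np.float64(2.3), np.float64(2.0), np.float64(1.8)] spacing 0.947
0.002 0.3 [np.float64(3.8), np.float64(3.4), np.float64(2.9)] spacing 0.903
0.002 0.34 [np.float64(4.5), np.float64(4.0), np.float64(3.4)] spacing 0.883
0.002 0.4 [np.float64(5.6), np.float64(4.9), np.float64(4.2)] spacing 0.848
0.004 0.2 [np.float64(2.9), np.float64(2.7), np.float64(2.4)] spacing 0.945
0.004 0.3 [np.float64(4.8), np.float64(4.3), np.float64(3.9)] spacing 0.9
0.004 0.34 [np.float64(5.6), np.float64(5.1), np.float64(4.5)] spacing 0.879
0.004 0.4 [np.float64(6.9), np.float64(6.2), np.float64(5.5)] spacing 0.844
0.006 0.2 [np.float64(3.6), np.float64(3.3), np.float64(3.0)] spacing 0.943
0.006 0.3 [np.float64(5.7), np.float64(5.3), np.float64(4.8)] spacing 0.897
0.006 0.34 [np.float64(6.7), np.float64(6.2), np.float64(5.6)] spacing 0.875
0.006 0.4 [np.float64(8.2), np.float64(7.5), np.float64(6.7)] spacing 0.839
observed 7.5,7,6; ratio .85
```

Stripe shift, foreshortening and contact height all fit a rocker angle of about 0.40, so the rocker is fully over. On to the feed key.

```bash
python3 -c "
from h import *
n=Ro.from_euler('z',.137).apply([-np.sin(A),0,np.cos(A)])
go(np.array([.5135,-.073,.0588])+n*.035,.137,A)"
```

```text
lin [  12.4 -166.9    5.2] rot [-0.001 -0.002 -0.005] pos [0.4953 0.0929 0.1008] F [ 0.  -0.5 -0.9] w -0.0003 t 9.35
```

Call:
{"api": "move_arm", "payload": {
  "steps": [
    {"linear":[3,-42,-5],"rotation":[0,0,0],"fingers":0},
    {"linear":[6,-84,-5],"rotation":[0,0,0],"fingers":0},
    {"linear":[10,-126,-5],"rotation":[0,0,0],"fingers":0},
    {"linear":[12,-167,-3],"rotation":[0,0,0],"fingers":0},
    {"linear":[12,-167,3],"rotation":[0,0,0],"fingers":0}
  ]
}}

```text
t: 9.85
position: [0.5078, -0.0787, 0.0961]
ee_rot: [-179.9, 12.1, -172.7]
contact_force: [-0.2, 0.7, 0.9]
width: 0.0
grasp_force: 0.0
```

Call:
{"api": "move_arm", "payload": {
  "steps": [
    {"linear":[0,0,0],"rotation":[0,0,0],"fingers":0}
  ]
}}

```text
t: 9.95
position: [0.506, -0.0746, 0.0949]
ee_rot: [179.9, 11.9, -172.6]
contact_force: [-0.2, 0.7, 0.4]
width: 0.0002
grasp_force: 0.0
```

```bash
python3 - <<'E'
from h import *
go([.5135,-.073,.0588],.137,A)
p=get_image("wrist"); cv2.imwrite("pics/w6.png",p["color"])
for k in ("key_middle_top","key_feed_top"):
    m=mark_of(p,k)
    if m: print(k,m[0],least_squares(lambda q:proj(p,[*q,.0588])[0]-np.array(m[0]["location"])[::-1],[.5,0]).x.round(4))
E
```

```text
lin [-0.1  0.6 36.9] rot [-0.    -0.002 -0.008] pos [ 0.506  -0.0746  0.0949] F [-0.2  0.7  0.4] w 0.0002 t 9.95
key_middle_top {'location': [224.8, 365.3], 'confidence': 0.7} [ 0.5023 -0.0136]
key_feed_top {'location': [229.4, 271.4], 'confidence': 0.89} [ 0.5137 -0.0741]
```

View pics/w6.png

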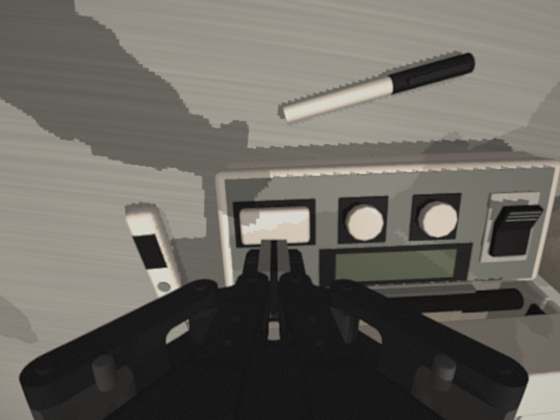

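The fingers are centred on the feed key at (274,228), and the rocker at (515,230) shows its near half up. Pressing.

Call:
{"api": "move_arm", "payload": {
  "steps": [
    {"linear":[0,0,18],"rotation":[0,0,0],"fingers":0},
    {"linear":[0,0,32],"rotation":[0,0,0],"fingers":0},
    {"linear":[0,0,37],"rotation":[0,0,0],"fingers":0},
    {"linear":[0,0,40],"rotation":[0,0,0],"fingers":0},
    {"linear":[0,0,42],"rotation":[0,0,0],"fingers":0}
  ]
}}

```text
t: 10.6
position: [0.5154, -0.0721, 0.0554]
ee_rot: [180.0, 12.0, -172.4]
contact_force: [-1.6, 1.9, 1.7]
width: 0.0001
grasp_force: 1.3
```

Call:
{"api": "move_arm", "payload": {
  "steps": [
    {"linear":[0,0,1.5],"rotation":[0,0,0],"fingers":0},
    {"linear":[0,0,3],"rotation":[0,0,0],"fingers":0},
    {"linear":[0,0,3],"rotation":[0,0,0],"fingers":0}
  ]
}}

```text
t: 10.9
position: [0.5161, -0.0725, 0.0526]
ee_rot: [180.0, 12.1, -172.4]
contact_force: [-2.2, 3.4, 4.9]
width: 0.0002
grasp_force: 2.6
```

Force is still in the spring range (about 5 N), so I'll go a little further, to the stop.

Call:
{"api": "move_arm", "payload": {
  "steps": [
    {"linear":[0,0,1],"rotation":[0,0,0],"fingers":0},
    {"linear":[0,0,2],"rotation":[0,0,0],"fingers":0},
    {"linear":[0,0,3],"rotation":[0,0,0],"fingers":0},
    {"linear":[0,0,3],"rotation":[0,0,0],"fingers":0},
    {"linear":[0,0,3],"rotation":[0,0,0],"fingers":0}
  ]
}}

```text
t: 11.4
position: [0.5164, -0.0726, 0.0517]
ee_rot: [-180.0, 12.1, -172.4]
contact_force: [-14.3, 4.8, 30.5]
width: -0.0001
grasp_force: 16.2
```

It reached a hard stop at 30 N, so the key is right down. Retracting.

Call:
{"api": "move_arm", "payload": {
  "steps": [
    {"linear":[0,0,-10],"rotation":[0,0,0],"fingers":0},
    {"linear":[0,0,-40],"rotation":[0,0,0],"fingers":0},
    {"linear":[0,0,-80],"rotation":[0,0,0],"fingers":0},
    {"linear":[0,0,-100],"rotation":[0,0,0],"fingers":0},
    {"linear":[0,0,-100],"rotation":[0,0,0],"fingers":0}
  ]
}}

```text
t: 11.9
position: [0.4975, -0.0767, 0.1503]
ee_rot: [-179.8, 12.4, -172.4]
contact_force: [0.6, 0.6, -0.4]
width: -0.0
grasp_force: 0.0
```

```bash
python3 -c "
from h import *
cv2.imwrite('pics/w7.png',get_image('wrist')['color'])"
```

```text
(no output)
```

View pics/w7.png

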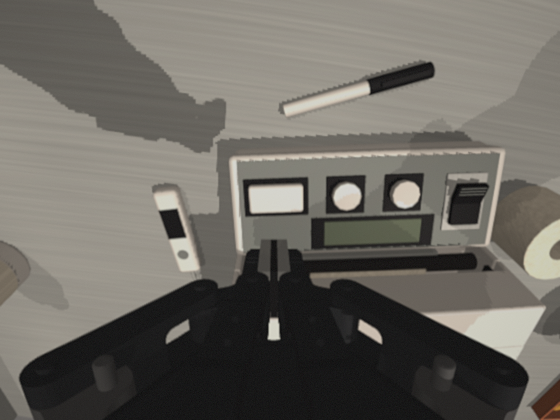

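The feed key is back up at (276,197), the rocker is on at (467,203), the cover is shut, and the marker and thermometer are in place. Handing in.

```bash
python3 -c "
from plant import bot
print(bot.sign_off())"
```

```text
the job is handed in; nothing more can be done
None
```

The job is handed in: I pushed the cover shut, switched the mains rocker on, and pressed the feed key to its stop and let it spring back. The hand-in returned no verdict, so this rests on the force readings and the last wrist picture; I saw no round key pressed or loose thing shifted.

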